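# Make up two microscopy kits, one coupon still clamped in the stage

## Robot

A 7-joint arm with a two-finger parallel gripper is mounted at the origin on the work surface. World frame = base frame: x ahead of the robot, y to its left, z up, the work surface at z = 0. Lengths are in m, angles in rad, forces in N, time in s.
With the tool pointing down it reaches from about 0.425 to 0.875 m from the base axis. Payload 9.9 kg.
Tool frame: the origin (TCP) lies between the finger pads; the fingertips stand 17 mm ahead of it and the grasp point (between the pads) lies 2 mm behind it; z points along the fingers, y is the line along which they close (so a half turn about z gives the same grasp; the last joint's range is limited). The gripper opens to 85 mm and grips with 20 to 120 N. Pads are 22 mm wide; open, the fingers measure 114 mm over their backs; the gripper's body (76 mm by 85 mm) begins 54 mm behind the grasp point. The pads swing forward as they close: fully open they stand 13 mm farther back than shut.
Start: joints at [-0.084, 0.576, 0.025, 1.437, -0.015, 1.129, -0.057], TCP at [0.675, 0, 0.248] pointing down, gripper open.
Joint ranges: [-2.76, 2.76], [-0.34, 2.15], [-1.52, 1.57], [0.19, 2.46], [-1.09, 4.23], [0.17, 1.99], [-2.82, 2.82]. Speed limits (rad/s): [2.22, 2.22, 3.01, 3.01, 3.14, 3.14, 3.14].

## Interface

Orientations are given as a rotation vector (axis times angle).
In Python, from station import status, eyes, job_done gives the robot as it stands. The module is installed in compiled form; this text tells all that it offers.
- The arm moves only by the tool jog_arm, never from a script. Its argument "moves" is a list that holds one entry, the list of rows, each a list of 7 numbers: the turn, a rotation vector about the tool's x, y, z in rad, then the shift along the tool's x, y, z in cm, then the opening, from 0 (shut) to 1 (fully open). In form: [[[ax, ay, az, dx, dy, dz, fingers], ...]]. A call has 1 to 10 rows; each row is the pose to reach, as a shift and turn from the pose commanded when the call began, along the tool's axes at that moment; what a row does not reach only later rows make up. A row lasts 1/10 s, in which the tool goes at most 50 mm and 8.59 degrees, less where a joint would pass 70% of its speed; a pose out of reach is approached as far as the arm can. A call with a gripper value outside its range is refused whole. The fingers move at their own pace and stop on an object; "squeeze" is the grip in N (left out, the last holds). Time passes only in rows, so rows that repeat a pose let the fingers close. It gives the time, the measured TCP pose, the force, the opening and the grip force at its end, in the units of the state.
- status.get_obs(): the state, without advancing time (a new reading comes with each control period).
- eyes.read_camera(name): name is "scene" or "side" or "wrist"; returns the picture (384x512x3 uint8, red, green, blue); there is no depth.
- eyes.get_calibration(name): a dict with "K" (3x3 intrinsics, pixels), "rvec" (rotation vector, rad) and "tvec" (3), from world to camera coordinates, as OpenCV has them. Camera axes: x right, y down, z forward; pixel columns grow to the right and rows downward; lengths in m; the calibration is good to about 2 mm. A picture is of the moment at which its call begins: read the wrist's pose just before it. get_calibration takes no time and is no camera call; for the wrist camera it gives the pose at the moment of the call.
- job_done(): hands the job in; it is judged then, once.
The state is a dict: "time_s": time; "joint_positions": joint angles; "joint_velocities": joint speeds; "joint_efforts": joint torques, N m; "tool_pos": TCP position; "tool_rot": TCP orientation; "ft_force": force on the tool from outside, world axes, zero at the start; "torque": the same for the moment, N m; "finger_gap": finger opening in m; "finger_force": force on a finger pad.
Only numpy, scipy, OpenCV 4.12 (cv2) and the standard library are available. Lean on these libraries where they do the work, as an engineer would, in place of code of your own. Each camera call takes 0.05 s, during which the arm holds its last target. There are 200 camera calls.

## Task

Make up the two kit trays: the white tray gets the red-ringed objective and the round white resin mount, the blue tray gets the yellow-ringed objective and the brass coupon that is still held in the sample stage; swing the stage's clamp bar well up by its yellow knob before you draw the coupon out. Stand each objective upright, nose up, in its tray's small compartment and lay each specimen flat on the floor of the large one (the mount with its polished face up), set down and not dropped; leave the green-ringed objective where it stands.

Things in the scene. Friction and masses are not known exactly. Their poses are not given: they have to be found in the camera images.
- obj_red_center (a point): microscope objective with a red ring on its shoulder, for the white tray: metal barrel, at the start standing nose up on the black stock board. 54 mm tall; foot 25 mm dia, straight barrel 29 mm dia from 5 to 38 mm above the foot, then tapering to a 12 mm nose; about 150 g. The point is its centre, 27 mm above its foot; z up through the nose
- obj_yellow_center (a point): microscope objective with a yellow ring on its shoulder, for the blue tray: metal barrel, at the start standing nose up on the black stock board. 54 mm tall; foot 25 mm dia, straight barrel 29 mm dia from 5 to 38 mm above the foot, then tapering to a 12 mm nose; about 150 g. The point is its centre, 27 mm above its foot; z up through the nose
- obj_green_center (a point): microscope objective with a green ring on its shoulder, not wanted in either kit, to be left alone: metal barrel, at the start standing nose up on the black stock board. 54 mm tall; foot 25 mm dia, straight barrel 29 mm dia from 5 to 38 mm above the foot, then tapering to a 12 mm nose; about 150 g. The point is its centre, 27 mm above its foot; z up through the nose
- mount_center (a point): round metallographic mount for the white tray: white resin puck, 30 mm dia, 20 mm tall, about 40 g, polished dark steel rectangle in its upper face. The point is its centre; z up through the polished face. It lies on the stock board (fixed black breadboard 75 x 225 mm, 12 mm high), in one row with the three objectives, about 55 mm apart, in any order
- coupon_center (a point): brass test coupon for the blue tray: a flat bar 90 mm long (its x), 25 mm wide (y), 6 mm thick (z), 115 g. At the start it lies level in the sample stage under the clamp bar, underside 32 mm above the bench, its -x end sticking out of the stage's front. The point is its centre
- tray_white: white kit tray, fixed. 110 mm along x, 205 mm along y, 14 mm high; walls and floor 4 mm thick. Origin: centre of the underside; z up. A 4 mm divider along x, rim-high, at y = +20 mm makes a small compartment (y +22 to +98.5 mm, centre y = +60) and a large one (y -98.5 to +18 mm, centre y = -40); both span x -51 to +51 mm inside
- tray_blue: blue kit tray, fixed. 110 mm along x, 205 mm along y, 14 mm high; walls and floor 4 mm thick. Origin: centre of the underside; z up. A 4 mm divider along x, rim-high, at y = +20 mm makes a small compartment (y +22 to +98.5 mm, centre y = +60) and a large one (y -98.5 to +18 mm, centre y = -40); both span x -51 to +51 mm inside
- stage: fixed sample stage: aluminium block x -30 to +50, y -50 to +50, top z 24 mm; origin centre underneath, front -x. The coupon (centre about x -41, y 0) lies on a dark steel tongue 18 mm wide, x -60 to +10, top z 32, that overhangs the block's front; guide rails 2 mm clear of its sides (x -28 to +6, tops z 35) and a stop behind. It slides out to -x, clear of rails and bar after 40 mm
- clamp_bar (a joint): hinge of the dark steel clamp bar, a U-shaped bail: 0 = down on the coupon, up to 1.5 rad as it swings up and to the rear (well up: 0.8 or more). Axis along the stage's y at stage x +40, z 44 mm. Crossbar 12 mm wide, at stage x -18, underside z 38.5 when down. Friction hinge, no latch: about 2 N at the knob, stays where it is left
- clamp_knob (a point): yellow ball knob, 20 mm dia, on a thin stem, its centre 29.5 mm above the top of the crossbar's middle; the point is the ball's centre. Bar down: 58 mm towards stage -x of the hinge axis and 32 mm above it, 76 mm above the bench. It follows an arc about that axis and may turn between the fingers

How it is judged:
By the outcome, as a careful person would: the job done as asked, in the order asked, and still so for the second after the job is handed in, with the robot touching nothing.
It also fails if it takes over 120 s, if anything falls off the work surface, if the arm or the gripper's body presses on something with over 40 N, if the wrist force passes 120 N, or if a joint passes its speed limit or range.

## Working session

There is one attempt and no reset: what is moved stays moved. The work goes in short steps, Python scripts to look and compute and a tool call to move; the robot and the scene stay as the last step left them, time stands still between calls to the robot, and variables do not carry over. Pictures are saved under pics/ and viewed, at most 14 in all, crops included, and the job is handed in when it is done.

Besides the shell and the picture viewer there is one more tool, called after "Emit:" by a JSON object that holds its "method" and its "body". jog_arm: Moves the arm, as the interface text tells. Its arguments: {"type":"object","properties":{"moves":{"type":"array"},"squeeze":{"type":"number"}},"required":["moves"]}

```bash
mkdir -p pics
cat > h.py <<'E'
import numpy as np, cv2
from station import status, eyes, job_done
def cal(n):
    c=eyes.get_calibration(n); return np.array(c["K"],float),np.array(c["rvec"],float).reshape(3),np.array(c["tvec"],float).reshape(3)
def snap(n,f,crop=None,s=1):
    c=cal(n); im=eyes.read_camera(n)[:,:,::-1]
    if crop: x0,y0,x1,y1=crop; im=im[y0:y1,x0:x1]
    cv2.imwrite("pics/"+f,cv2.resize(im,None,fx=s,fy=s,interpolation=cv2.INTER_CUBIC)); return c
def ray(c,u,v,z):
    K,r,t=c; R=cv2.Rodrigues(r)[0]; d=R.T@np.linalg.solve(K,[u,v,1]); o=-R.T@t
    return o+d*(z-o[2])/d[2]
def proj(c,P):
    K,r,t=c; return cv2.projectPoints(np.array(P,float).reshape(-1,1,3),r,t,K,None)[0].reshape(-1,2)
def rel(target,Rt=None):
    "shift cm (and turn) in current tool axes"
    o=status.get_obs(); R=cv2.Rodrigues(np.array(o["tool_rot"],float))[0]
    print("t",o["time_s"],"pos",np.round(o["tool_pos"],4),"shift cm",np.round(R.T@(np.array(target)-o["tool_pos"])*100,2), "" if Rt is None else np.round(cv2.Rodrigues(R.T@Rt)[0].ravel(),3))
E
python3 - <<'E'
from h import *
o=status.get_obs(); print({k:np.round(v,3) for k,v in o.items()})
for n in("scene","side"):
    c=snap(n,n+"0.png",s=1.5); R=cv2.Rodrigues(c[1])[0]; print(n,-R.T@c[2],c[0][0,0])
E
```

```text
{'time_s': np.float64(0.0), 'joint_positions': array([-0.084,  0.577,  0.025,  1.438, -0.015,  1.129, -0.056]), 'joint_velocities': array([ 0.002,  0.   ,  0.001,  0.   ,  0.   ,  0.001, -0.   ]), 'joint_efforts': array([ 1.0000e-03, -7.6575e+01,  2.2520e+00, -2.8597e+01,  1.5000e-02,
        1.3000e-02,  0.0000e+00]), 'tool_pos': array([ 0.675, -0.   ,  0.247]), 'tool_rot': array([-2.221e+00, -2.221e+00,  2.000e-03]), 'ft_force': array([ 0.352, -0.217, -0.08 ]), 'torque': array([ 0.028, -0.01 , -0.008]), 'finger_force': np.float64(0.0), 'finger_gap': np.float64(0.086)}
scene [1.06761546 0.2941473  0.79419559] 391.79576296422533
side [ 0.19450491 -0.68841077  0.61930549] 363.9153023131229
```

View pics/scene0.png

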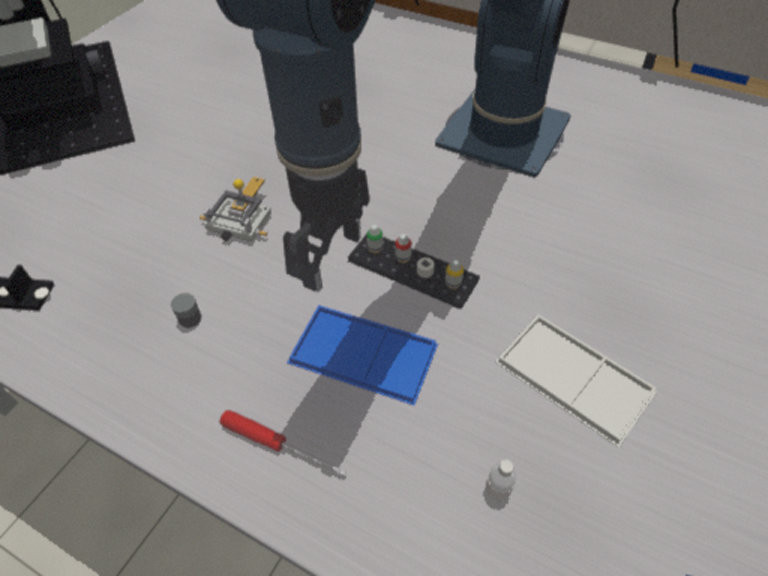

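View pics/side0.png

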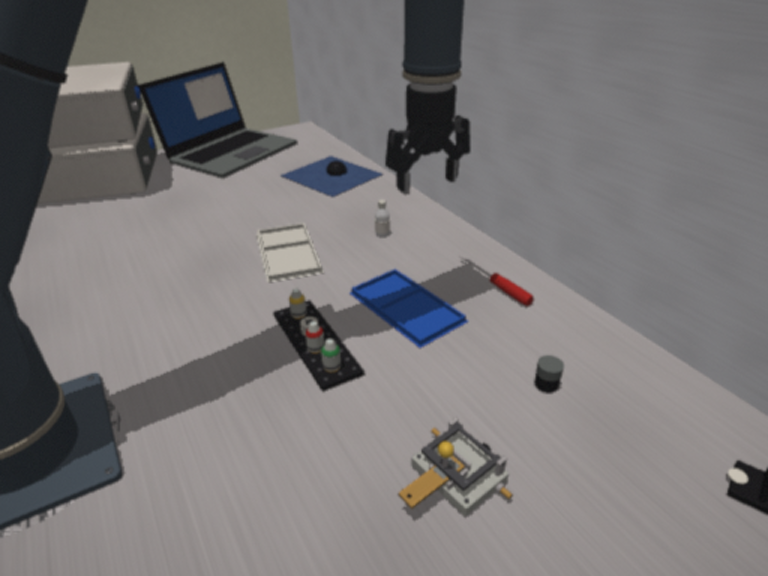

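Run:
```python
from h import *
snap("scene","sA.png",(125,105,325,205),4)
snap("scene","sB.png",(185,195,445,300),3)
snap("side","dA.png",(165,145,345,345),3)
```

```text
(no output)
```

View pics/sA.png

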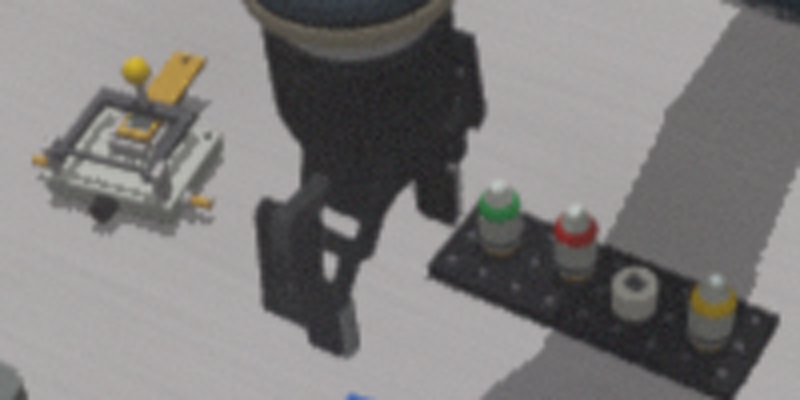

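View pics/sB.png

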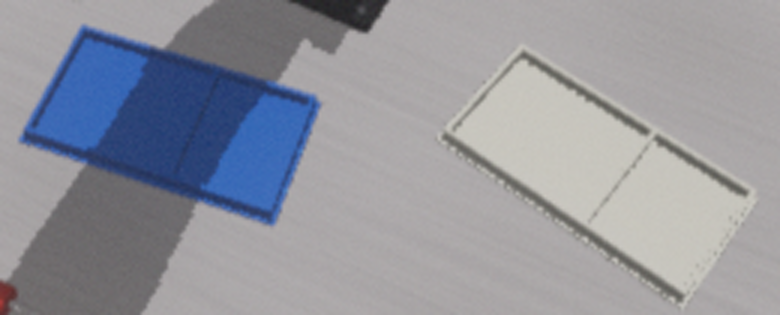

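View pics/dA.png

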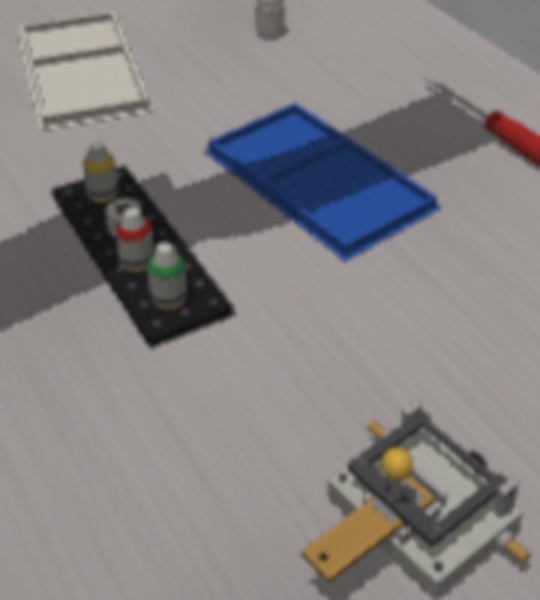

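Run:
```python
from h import *
from scipy.optimize import least_squares
cs,cd=cal("scene"),cal("side")
A=lambda x,y:((x+.5)/4-.5+125,(y+.5)/4-.5+105)
B=lambda x,y:((x+.5)/3-.5+185,(y+.5)/3-.5+195)
D=lambda x,y:((x+.5)/3-.5+165,(y+.5)/3-.5+145)
def show(n,c,p,z): print(n,np.round(ray(c,*p,z),4))
for n,a,d,z in [("green",(499,187),(165,250),.066),("red",(575,212),(132,213),.066),("yel",(715,282),(97,149),.066),("mount",(635,280),(124,210),.032),("knob",(136,71),(397,463),.076),("coupA",(178,52),(302,552),.038),("coupB",(205,60),(329,581),.038),("hole",(185,60),(323,557),.038)]:
    show(n+" sc",cs,A(*a),z); show(n+" sd",cd,D(*d),z)
for n,ps in [("blue",[(84,28),(319,100),(275,218),(24,138)]),("white",[(521,46),(754,194),(684,300),(440,134)])]:
    P=np.array([ray(cs,*B(*p),.014) for p in ps]); print(n,np.round(P,4).tolist(),"sides",np.round(np.linalg.norm(P-np.roll(P,-1,0),axis=1),4),"c",P.mean(0))
for p in [(220,80),(178,170),(652,134),(590,222)]: show("div",cs,B(*p),.014)
for n,ps in [("blue",[(295,106),(438,205),(346,257),(208,150)]),("white",[(112,12),(150,103),(44,125),(22,27)])]:
    P=np.array([ray(cd,*D(*p),.014) for p in ps]); print(n,np.round(P,4).tolist(),"sides",np.round(np.linalg.norm(P-np.roll(P,-1,0),axis=1),4),"c",P.mean(0))
```

```text
green sc [ 0.4461 -0.0739  0.066 ]
green sd [ 0.4444 -0.0775  0.066 ]
red sc [ 0.4432 -0.0198  0.066 ]
red sd [ 0.4416 -0.0214  0.066 ]
yel sc [0.456  0.0838 0.066 ]
yel sd [0.4527 0.0787 0.066 ]
mount sc [0.4499 0.0277 0.032 ]
mount sd [0.4525 0.0271 0.032 ]
knob sc [ 0.473  -0.3455  0.076 ]
knob sd [ 0.4743 -0.3442  0.076 ]
coupA sc [ 0.4103 -0.3647  0.038 ]
coupA sd [ 0.4057 -0.3447  0.038 ]
coupB sc [ 0.4084 -0.3417  0.038 ]
coupB sd [ 0.4092 -0.3695  0.038 ]
hole sc [ 0.4151 -0.3548  0.038 ]
hole sd [ 0.4148 -0.3541  0.038 ]
blue [[0.6054, -0.0921, 0.014], [0.5787, 0.1113, 0.014], [0.688, 0.1271, 0.014], [0.7179, -0.0758, 0.014]] sides [0.2051 0.1105 0.2051 0.1137] c [0.64751781 0.01763741 0.014     ]
white [[0.4537, 0.2343, 0.014], [0.5031, 0.4316, 0.014], [0.6106, 0.4076, 0.014], [0.5634, 0.2073, 0.014]] sides [0.2034 0.1101 0.2058 0.1129] c [0.53269198 0.3202203  0.014     ]
div [0.5985 0.0329 0.014 ]
div [0.6864 0.044  0.014 ]
div [0.4869 0.3511 0.014 ]
div [0.5825 0.3318 0.014 ]
blue [[0.6804, 0.1156, 0.014], [0.7044, -0.0915, 0.014], [0.5949, -0.108, 0.014], [0.5682, 0.0927, 0.014]] sides [0.2085 0.1107 0.2025 0.1145] c [0.63696469 0.00219769 0.014     ]
white [[0.6028, 0.4051, 0.014], [0.5562, 0.1991, 0.014], [0.4479, 0.2179, 0.014], [0.499, 0.4265, 0.014]] sides [0.2112 0.1099 0.2147 0.106 ] c [0.52645653 0.31214914 0.014     ]
```

Run:
```python
from h import *
c=snap("wrist","w0.png",s=1.5); R=cv2.Rodrigues(c[1])[0]; print(-R.T@c[2],R[2],c[0][0,0])
np.savez("w0.npz",K=c[0],r=c[1],t=c[2])
```

```text
[0.67521316 0.06632126 0.37325151] [-4.81019515e-04 -2.64109431e-01 -9.64492601e-01] 335.9273597354331
```

View pics/w0.png

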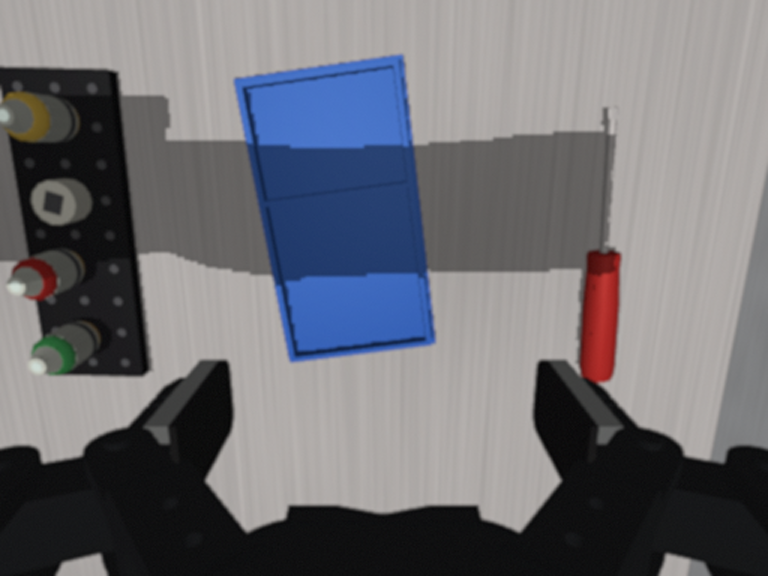

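Run:
```python
from h import *
f=np.load("w0.npz"); c=(f["K"],f["r"],f["t"])
W=lambda p:((p[0]+.5)/1.5-.5,(p[1]+.5)/1.5-.5)
P=np.array([ray(c,*W(p),.014) for p in [(236,79),(402,56),(434,343),(292,360)]]); print(np.round(P,4).tolist(),np.linalg.norm(P-np.roll(P,-1,0),axis=1),P.mean(0))
for n,p,z in [("y",(4,115),.066),("r",(15,288),.066),("g",(38,366),.066),("mount",(52,202),.032),("yfoot",(62,122),.03),("div",(268,199),.014),("div",(408,181),.014)]: print(n,np.round(ray(c,*W(p),z),4))
```

```text
[[0.5773, 0.1083, 0.014], [0.6877, 0.1224, 0.014], [0.7141, -0.0802, 0.014], [0.6049, -0.0942, 0.014]] [0.11127136 0.20427987 0.11012826 0.20438893] [0.64597933 0.01404689 0.014     ]
y [0.4555 0.0828 0.066 ]
r [ 0.4417 -0.0215  0.066 ]
g [ 0.4465 -0.0753  0.066 ]
mount [0.4524 0.0289 0.032 ]
yfoot [0.4666 0.0804 0.03  ]
div [0.5938 0.029  0.014 ]
div [0.6927 0.0415 0.014 ]
```

Emit:
{"method": "jog_arm", "body": {"moves": [[[0,0,0,8.2,-22,8,1],[0,0,0,8.2,-22,8,1],[0,0,0,8.2,-22,8,1],[0,0,0,8.2,-22,8,1],[0,0,0,8.2,-22,8,1],[0,0,0,8.2,-22,8,1],[0,0,0,8.2,-22,8,1],[0,0,0,8.2,-22,8,1],[0,0,0,8.2,-22,12,1],[0,0,0,8.2,-22,12,1]]]}}

```text
time_s: 1.3
tool_pos: [0.4547, 0.0812, 0.1259]
tool_rot: [-2.221, -2.219, 0.005]
ft_force: [-0.4, 0.7, 0.4]
finger_gap: 0.0854
finger_force: 0.0
```

Emit:
{"method": "jog_arm", "body": {"moves": [[[0,0,0,0.1,0,4,1],[0,0,0,0.1,0,8.6,1],[0,0,0,0.1,0,8.6,1],[0,0,0,0.1,0,8.6,1],[0,0,0,0.1,0,8.6,0.2],[0,0,0,0.1,0,8.6,0.2],[0,0,0,0.1,0,8.6,0.2],[0,0,0,0.1,0,8.6,0.2],[0,0,0,0.1,0,8.6,0.2],[0,0,0,0.1,0,8.6,0.2]]], "squeeze": 40}}

```text
time_s: 2.3
tool_pos: [0.4555, 0.0831, 0.0435]
tool_rot: [2.221, 2.221, 0.002]
ft_force: [-2.0, 0.4, 14.8]
finger_gap: 0.0276
finger_force: 38.3
```

Emit:
{"method": "jog_arm", "body": {"moves": [[[0,0,0,0,0,-2.5,0.2],[0,0,0,0,0,-5,0.2],[0,0,0,-0.4,5,-6,0.2],[0,0,0,-0.7,10,-6,0.2],[0,0,0,-0.9,15,-6,0.2],[0,0,0,-0.9,18.2,-6,0.2],[0,0,0,-0.9,18.2,-6,0.2],[0,0,0,-0.9,18.2,-6,0.2],[0,0,0,-0.9,18.2,-4,0.2],[0,0,0,-0.9,18.2,-3,0.2]]]}}

```text
time_s: 3.3
tool_pos: [0.6351, 0.0741, 0.0713]
tool_rot: [-2.22, -2.221, 0.003]
ft_force: [-0.9, -1.0, -1.6]
finger_gap: 0.0277
finger_force: 40.5
```

Run:
```python
from h import *
snap("wrist","w1.png",s=1.5); print(status.get_obs()["tool_pos"],status.get_obs()["ft_force"])
```

```text
[0.63454227 0.07399873 0.06992876] [-0.66428367  0.76120935 -3.5534804 ]
```

View pics/w1.png

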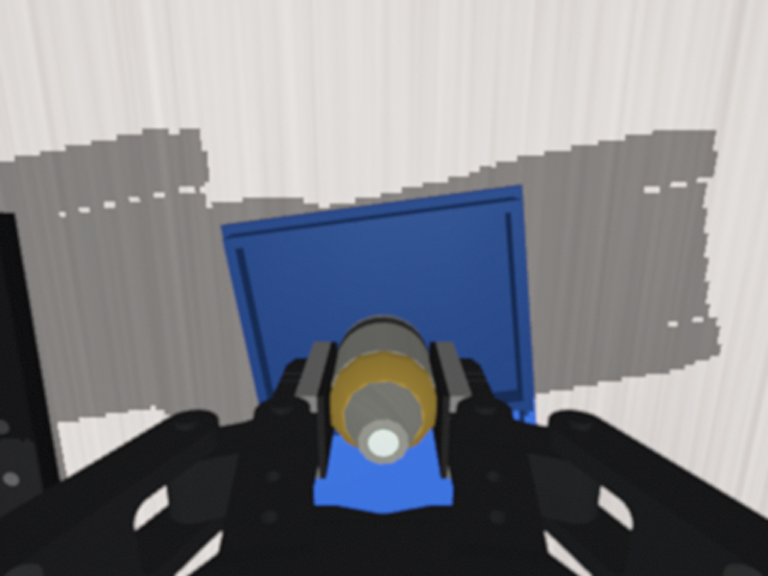

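Emit:
{"method": "jog_arm", "body": {"moves": [[[0,0,0,0,0.2,2,0.2],[0,0,0,0,0.2,2.6,0.2],[0,0,0,0,0.2,3.0,0.2],[0,0,0,0,0.2,3.2,0.2],[0,0,0,0,0.2,3.3,0.2],[0,0,0,0,0.2,3.3,0.2]]]}}

```text
time_s: 3.95
tool_pos: [0.6392, 0.0741, 0.0397]
tool_rot: [2.221, 2.221, 0.001]
ft_force: [-0.5, -0.2, -2.3]
finger_gap: 0.0279
finger_force: 40.5
```

Emit:
{"method": "jog_arm", "body": {"moves": [[[0,0,0,0,0,0.2,0.2],[0,0,0,0,0,0.3,0.2],[0,0,0,0,0,0.4,0.2],[0,0,0,0,0,0.4,0.2]]]}}

```text
time_s: 4.35
tool_pos: [0.639, 0.074, 0.0357]
tool_rot: [2.221, 2.221, 0.0]
ft_force: [-2.0, -0.0, 3.9]
finger_gap: 0.0275
finger_force: 41.1
```

Emit:
{"method": "jog_arm", "body": {"moves": [[[0,0,0,0,0,0,0.6],[0,0,0,0,0,0,0.6],[0,0,0,0,0,0,0.6],[0,0,0,0,0,-4,0.6],[0,0,0,0,0,-9,0.8],[0,0,0,-3,-5,-9,1],[0,0,0,-6,-10,-9,1],[0,0,0,-9.5,-15,-9,1],[0,0,0,-9.5,-19.7,-9,1],[0,0,0,-9.5,-19.7,-9,1]]]}}

```text
time_s: 5.35
tool_pos: [0.4372, -0.0228, 0.1253]
tool_rot: [-2.223, -2.217, 0.004]
ft_force: [0.1, -0.6, -0.5]
finger_gap: 0.0852
finger_force: 0.0
```

Emit:
{"method": "jog_arm", "body": {"moves": [[[0,0,0,0,0,0,1],[0,0,0,0,0,4,1],[0,0,0,0,0,8.4,1],[0,0,0,0,0,8.4,1],[0,0,0,0,0,8.4,0.2],[0,0,0,0,0,8.4,0.2],[0,0,0,0,0,8.4,0.2],[0,0,0,0,0,8.4,0.2],[0,0,0,0,0,8.4,0.2],[0,0,0,0,0,8.4,0.2]]]}}

```text
time_s: 6.35
tool_pos: [0.4429, -0.021, 0.0429]
tool_rot: [2.22, 2.22, 0.003]
ft_force: [-1.7, -0.3, 12.9]
finger_gap: 0.0278
finger_force: 38.4
```

Emit:
{"method": "jog_arm", "body": {"moves": [[[0,0,0,0,0,-4,0.2],[0,0,0,0,0,-8,0.2],[0,0,0,4,1,-8,0.2],[0,0,0,8,2,-8,0.2],[0,0,0,13,3,-8,0.2],[0,0,0,18,4.5,-8,0.2],[0,0,0,23,6,-8,0.2],[0,0,0,28,7.5,-8,0.2],[0,0,0,33,9,-8,0.2],[0,0,0,38,10,-8,0.2]]]}}

```text
time_s: 7.35
tool_pos: [0.5403, 0.3503, 0.1223]
tool_rot: [2.222, 2.221, 0.002]
ft_force: [1.9, -0.1, -1.6]
finger_gap: 0.0276
finger_force: 40.5
```

Emit:
{"method": "jog_arm", "body": {"moves": [[[0,0,0,1.7,0.2,0,0.2],[0,0,0,1.7,0.2,0,0.2],[0,0,0,1.7,0.2,3,0.2],[0,0,0,1.7,0.2,5,0.2],[0,0,0,1.7,0.2,5,0.2]]]}}

```text
time_s: 7.85
tool_pos: [0.5402, 0.3631, 0.0693]
tool_rot: [-2.222, -2.22, 0.008]
ft_force: [0.1, 0.2, -2.4]
finger_gap: 0.0277
finger_force: 40.4
```

Run:
```python
from h import *
c=snap("wrist","w2.png",s=1.5); o=status.get_obs(); print(o["tool_pos"],o["tool_rot"],o["ft_force"])
np.savez("w2.npz",K=c[0],r=c[1],t=c[2])
```

```text
[0.54117143 0.36385408 0.07093735] [ 2.2225384   2.22026738 -0.00417778] [ 0.2903335   0.31081976 -1.46716221]
```

View pics/w2.png

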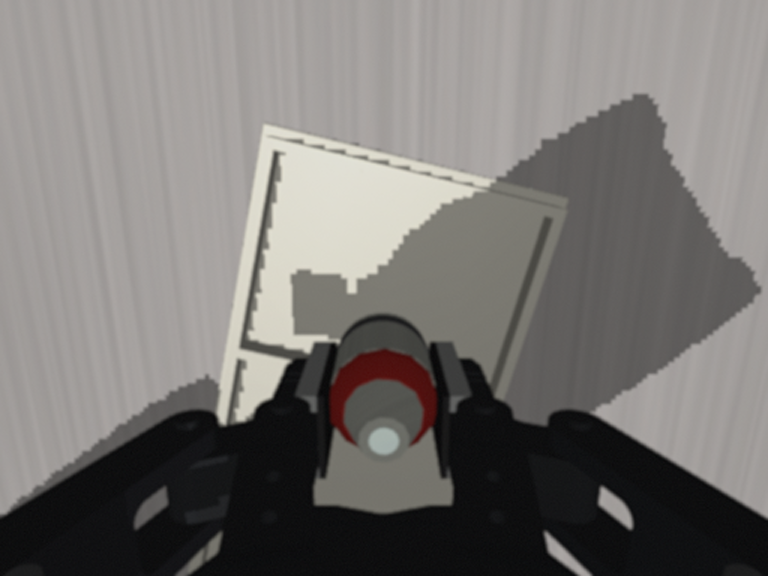

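Run:
```python
from h import *
f=np.load("w2.npz"); c=(f["K"],f["r"],f["t"])
W=lambda p:((p[0]+.5)/1.5-.5,(p[1]+.5)/1.5-.5)
a,b,d=[ray(c,*W(p),.014) for p in [(263,125),(568,202),(240,347)]]
print(a,b,d,np.linalg.norm(a-b)); ex=(b-a)/np.linalg.norm(b-a); ey=np.array([-ex[1],ex[0],0]); C=(a+b)/2-.1025*ey
print("yaw",np.degrees(np.arctan2(ex[1],ex[0])),"C",C,"small",C+.06*ey,"large",C-.04*ey); rel(list((C+.06*ey)[:2])+[.0349])
```

```text
[0.49940974 0.43567884 0.014     ] [0.60619948 0.40939631 0.014     ] [0.48522119 0.35391249 0.014     ] 0.10997644584814695
yaw -13.826541534641619 C [0.52830882 0.32300765 0.014     ] small [0.54264782 0.38126907 0.014     ] large [0.51874949 0.2841667  0.014     ]
t 7.9 pos [0.5412 0.3639 0.0709] shift cm [1.75 0.15 3.6 ]
```

Emit:
{"method": "jog_arm", "body": {"moves": [[[0,0,0,1.5,0.1,0,0.2],[0,0,0,1.5,0.1,2,0.2],[0,0,0,1.5,0.1,2.8,0.2],[0,0,0,1.5,0.1,3.2,0.2],[0,0,0,1.5,0.1,3.3,0.2],[0,0,0,1.5,0.1,3.4,0.2],[0,0,0,1.5,0.1,3.4,0.2]]]}}

```text
time_s: 8.6
tool_pos: [0.5431, 0.3806, 0.0378]
tool_rot: [2.222, 2.221, 0.001]
ft_force: [0.7, 0.4, -1.6]
finger_gap: 0.0276
finger_force: 40.5
```

Emit:
{"method": "jog_arm", "body": {"moves": [[[0,0,0,0,0,0.1,0.2],[0,0,0,0,0,0.2,0.2],[0,0,0,0,0,0.3,0.2],[0,0,0,0,0,0.3,0.2]]]}}

```text
time_s: 9.0
tool_pos: [0.5429, 0.3806, 0.0351]
tool_rot: [2.222, 2.221, 0.001]
ft_force: [-1.9, -1.4, 6.6]
finger_gap: 0.0277
finger_force: 41.3
```

Emit:
{"method": "jog_arm", "body": {"moves": [[[0,0,0,0,0,0,0.6],[0,0,0,0,0,0,0.6],[0,0,0,0,0,0,0.6],[0,0,0,0,0,-4,0.6],[0,0,0,0,0,-9,0.8],[0,0,0,-5,-1,-9,1],[0,0,0,-10,-2.5,-9,1],[0,0,0,-15,-4,-9,1],[0,0,0,-20,-5.5,-9,1],[0,0,0,-25,-7,-9,1]]]}}

```text
time_s: 10.0
tool_pos: [0.4748, 0.1382, 0.1245]
tool_rot: [2.221, 2.221, 0.001]
ft_force: [1.8, -0.3, 0.1]
finger_gap: 0.0849
finger_force: 0.0
```

Emit:
{"method": "jog_arm", "body": {"moves": [[[0,0,0,-5,-1.5,0,1],[0,0,0,-10,-2,0,1],[0,0,0,-10.2,-2.2,0,1],[0,0,0,-10.2,-2.2,0,1],[0,0,0,-10.2,-2.2,0,1]]]}}

```text
time_s: 10.5
tool_pos: [0.4541, 0.039, 0.1244]
tool_rot: [2.221, 2.222, 0.002]
ft_force: [-1.0, 1.0, 0.3]
finger_gap: 0.0854
finger_force: 0.0
```

Run:
```python
from h import *
rel([.4515,.0285,.036])
```

```text
t 10.5 pos [0.4541 0.039  0.1244] shift cm [-1.06 -0.27  8.84]
```

Emit:
{"method": "jog_arm", "body": {"moves": [[[0,0,0,0,0,0,1],[0,0,0,0,0,1,1],[0,0,0,0,0,1,1]]]}}

```text
time_s: 10.8
tool_pos: [0.4531, 0.0388, 0.1131]
tool_rot: [-2.219, -2.223, 0.002]
ft_force: [0.7, 0.3, -0.2]
finger_gap: 0.0852
finger_force: 0.0
```

Emit:
{"method": "jog_arm", "body": {"moves": [[[0,0,0,-1.0,-0.1,0,1],[0,0,0,-1.0,-0.1,3,1],[0,0,0,-1.0,-0.1,7.6,1],[0,0,0,-1.0,-0.1,7.6,1],[0,0,0,-1.0,-0.1,7.6,0.2],[0,0,0,-1.0,-0.1,7.6,0.2],[0,0,0,-1.0,-0.1,7.6,0.2],[0,0,0,-1.0,-0.1,7.6,0.2],[0,0,0,-1.0,-0.1,7.6,0.2],[0,0,0,-1.0,-0.1,7.6,0.2]]]}}

```text
time_s: 11.8
tool_pos: [0.4535, 0.028, 0.0401]
tool_rot: [2.22, 2.22, 0.004]
ft_force: [-2.0, -0.3, 15.6]
finger_gap: 0.028
finger_force: 38.3
```

Emit:
{"method": "jog_arm", "body": {"moves": [[[0,0,0,0,0,-4,0.2],[0,0,0,0,0,-7,0.2],[0,0,0,4,1,-7,0.2],[0,0,0,8.5,2,-7,0.2],[0,0,0,13,3.5,-7,0.2],[0,0,0,18,5,-7,0.2],[0,0,0,22,6,-7,0.2],[0,0,0,25.6,6.5,-7,0.2],[0,0,0,25.6,6.5,-7,0.2],[0,0,0,25.6,6.5,-5,0.2]]]}}

```text
time_s: 12.8
tool_pos: [0.5187, 0.2861, 0.0909]
tool_rot: [2.218, 2.223, 0.008]
ft_force: [0.7, -0.5, -1.4]
finger_gap: 0.0277
finger_force: 39.8
```

Emit:
{"method": "jog_arm", "body": {"moves": [[[0,0,0,0,0,0,0.2],[0,0,0,0,0,2,0.2],[0,0,0,0,0,3,0.2],[0,0,0,0,0,3,0.2]]]}}

```text
time_s: 13.2
tool_pos: [0.5169, 0.283, 0.0578]
tool_rot: [-2.222, -2.221, 0.003]
ft_force: [0.2, 0.7, -0.2]
finger_gap: 0.0279
finger_force: 39.8
```

Run:
```python
from h import *
snap("wrist","w3.png",s=1.5); rel([.5187,.2842,.0321]); print(status.get_obs()["ft_force"])
```

```text
t 13.25 pos [0.5174 0.2833 0.0585] shift cm [0.09 0.14 2.64] 
[ 0.96689007 -1.04494412 -0.15174709]
```

View pics/w3.png

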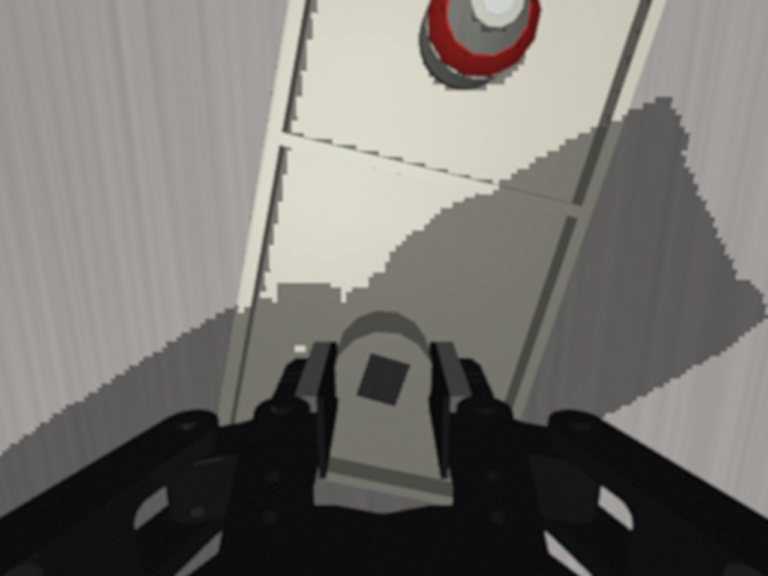

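Emit:
{"method": "jog_arm", "body": {"moves": [[[0,0,0,0,0.1,1.5,0.2],[0,0,0,0,0.1,2.1,0.2],[0,0,0,0,0.1,2.3,0.2],[0,0,0,0,0.1,2.5,0.2],[0,0,0,0,0.1,2.6,0.2],[0,0,0,0,0.1,2.6,0.2]]]}}

```text
time_s: 13.85
tool_pos: [0.5186, 0.2839, 0.0325]
tool_rot: [2.221, 2.221, 0.0]
ft_force: [-0.4, 0.6, -1.1]
finger_gap: 0.0275
finger_force: 40.0
```

Emit:
{"method": "jog_arm", "body": {"moves": [[[0,0,0,0,0,0.1,0.2],[0,0,0,0,0,0.2,0.2],[0,0,0,0,0,0.2,0.2]]]}}

```text
time_s: 14.15
tool_pos: [0.5187, 0.284, 0.0322]
tool_rot: [2.221, 2.221, 0.002]
ft_force: [-4.9, -1.8, 21.4]
finger_gap: 0.028
finger_force: 42.0
```

Emit:
{"method": "jog_arm", "body": {"moves": [[[0,0,0,0,0,-0.1,0.2],[0,0,0,0,0,-0.1,0.6],[0,0,0,0,0,-0.1,0.6],[0,0,0,0,0,-0.1,0.6],[0,0,0,0,0,-4,0.6],[0,0,0,0,0,-9,0.6],[0,0,0,0,0,-14,0.6],[0,0,0,-5,0,-17,0.6],[0,0,0,-10,0,-17,0.6],[0,0,0,-15,0,-17,0.6]]]}}

```text
time_s: 15.15
tool_pos: [0.5189, 0.1401, 0.2015]
tool_rot: [2.219, 2.222, 0.004]
ft_force: [1.1, -1.4, -0.3]
finger_gap: 0.0512
finger_force: 0.0
```

Emit:
{"method": "jog_arm", "body": {"moves": [[[0,0,0.14,-5,0,0,0.6],[0,0,0.28,-10,0,0,0.6],[0,0,0.42,-15,-0.5,0,0.6],[0,0,0.56,-20,-1,0,0.6],[0,0,0.7,-25,-1.5,0,0.6],[0,0,0.84,-30,-2,0,0.6],[0,0,0.98,-35,-2.5,0,0.6],[0,0,1.12,-40,-3,0,0.6],[0,0,1.26,-44,-4,0,0.6],[0,0,1.4,-46,-4.5,0,0.6]]]}}

```text
time_s: 16.15
tool_pos: [0.4716, -0.3234, 0.2004]
tool_rot: [3.129, 0.252, -0.001]
ft_force: [0.7, 0.3, 0.2]
finger_gap: 0.0515
finger_force: 0.0
```

Emit:
{"method": "jog_arm", "body": {"moves": [[[0,0,0,0,0,0,0.6],[0,0,0,0,0,0,0.6]]]}}

```text
time_s: 16.35
tool_pos: [0.4735, -0.3186, 0.1998]
tool_rot: [-3.129, -0.27, 0.001]
ft_force: [0.6, 0.3, -0.4]
finger_gap: 0.0514
finger_force: 0.0
```

Run:
```python
from h import *
R=cv2.Rodrigues(np.array(status.get_obs()["tool_rot"]))[0]; print(np.round(R,3)); rel([.4735,-.345,.2])
print(np.round(status.get_obs()["joint_positions"],2))
c=snap("wrist","w4.png",s=1.5); np.savez("w4.npz",K=c[0],r=c[1],t=c[2])
```

```text
[[ 0.985  0.171 -0.001]
 [ 0.171 -0.985  0.001]
 [-0.001 -0.001 -1.   ]]
t 16.35 pos [ 0.4735 -0.3186  0.1998] shift cm [-0.45  2.6  -0.02] 
[ 0.21  0.51  0.46  1.79 -0.28  0.9  -0.61]
```

View pics/w4.png

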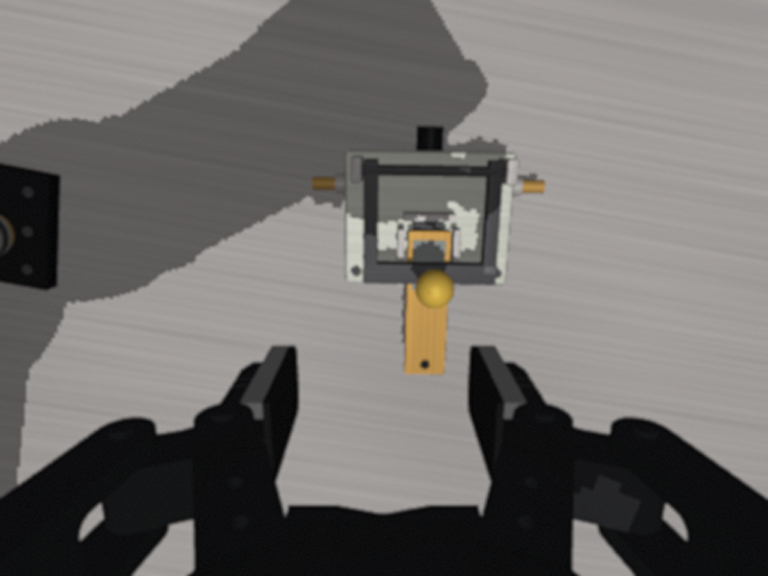

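Run:
```python
from h import *
f=np.load("w4.npz"); c=(f["K"],f["r"],f["t"])
W=lambda p:((p[0]+.5)/1.5-.5,(p[1]+.5)/1.5-.5)
k=ray(c,*W((434,289)),.076); a=ray(c,*W((404,373)),.038); b=ray(c,*W((444,374)),.038); h=ray(c,*W((424,364)),.038)
e=(a+b)/2; print(k,a,b,np.linalg.norm(a-b),h)
r1=ray(c,*W((409,232)),.038); r2=ray(c,*W((450,232)),.038); m=(r1+r2)/2; print("rear",r1,r2, "len",np.linalg.norm(m-e),"yaw",np.degrees(np.arctan2(*(m-e)[1::-1])),"yaw edge",np.degrees(np.arctan2(*(k-e)[1::-1])))
l=ray(c,*W((347,153)),.024);r=ray(c,*W((517,155)),.024);print("block rear",l,r,np.linalg.norm(l-r),np.degrees(np.arctan2(*(l-r)[1::-1]))-90)
rel(k)
```

```text
[ 0.47331313 -0.34577577  0.076     ] [ 0.40669708 -0.34392136  0.038     ] [ 0.41029245 -0.36855216  0.038     ] 0.024891819115880252 [ 0.41478644 -0.35500187  0.038     ]
rear [ 0.49418324 -0.33066919  0.038     ] [ 0.49821675 -0.35390013  0.038     ] len 0.08880804148699632 yaw 9.038842933933015 yaw edge 9.167870698692727
block rear [ 0.5312037 -0.2879008  0.024    ] [ 0.54693196 -0.38513348  0.024     ] 0.09849655661740778 9.188513397130222
t 16.4 pos [ 0.4739 -0.3178  0.1999] shift cm [-0.54  2.76 12.39]
```

Emit:
{"method": "jog_arm", "body": {"moves": [[[0,0,0.013,-0.5,2.7,0,0.5],[0,0,0.013,-0.5,2.7,4,0.5],[0,0,0.013,-0.5,2.7,8,0.5],[0,0,0.013,-0.5,2.7,12,0.5],[0,0,0.013,-0.5,2.7,12.5,0.5],[0,0,0.013,-0.5,2.7,12.5,0.5],[0,0,0.013,-0.5,2.7,12.5,0.1],[0,0,0.013,-0.5,2.7,12.5,0.1],[0,0,0.013,-0.5,2.7,12.5,0.1],[0,0,0.013,-0.5,2.7,12.5,0.1]]], "squeeze": 25}}

```text
time_s: 17.4
tool_pos: [0.4741, -0.3455, 0.0773]
tool_rot: [-3.131, -0.249, -0.004]
ft_force: [-1.5, 4.9, 5.5]
finger_gap: 0.0182
finger_force: 24.2
```

Run:
```python
from h import *
rel([.4733,-.3457,.074])
for th in np.arange(.15,1.36,.15): 
    a=np.arctan2(32,58); r=np.hypot(32,58)/10; print(round(th,2),"dx %.2f dz %.2f"%(r*(np.cos(a)-np.cos(a+th)),-r*(np.sin(a+th)-np.sin(a))))
```

```text
t 17.4 pos [ 0.4741 -0.3455  0.0773] shift cm [-0.08  0.01  0.33] 
0.15 dx 0.54 dz -0.83
0.3 dx 1.20 dz -1.57
0.45 dx 1.97 dz -2.20
0.6 dx 2.82 dz -2.72
0.75 dx 3.74 dz -3.09
0.9 dx 4.70 dz -3.33
1.05 dx 5.69 dz -3.42
1.2 dx 6.68 dz -3.37
1.35 dx 7.65 dz -3.16
```

Emit:
{"method": "jog_arm", "body": {"moves": [[[0,0,0,0.5,0,-0.8,0.1],[0,0,0,1.2,0,-1.6,0.1],[0,0,0,2.0,0,-2.2,0.1],[0,0,0,2.8,0,-2.7,0.1],[0,0,0,3.7,0,-3.1,0.1],[0,0,0,4.7,0,-3.3,0.1],[0,0,0,5.7,0,-3.4,0.1],[0,0,0,6.7,0,-3.4,0.1],[0,0,0,7.2,0,-3.3,0.1],[0,0,0,7.2,0,-3.3,0.1]]]}}

```text
time_s: 18.4
tool_pos: [0.5461, -0.3341, 0.1092]
tool_rot: [-3.132, -0.25, -0.003]
ft_force: [0.3, 6.2, 5.3]
finger_gap: 0.0179
finger_force: 24.4
```

Emit:
{"method": "jog_arm", "body": {"moves": [[[0,0,0,0,0,0,0.4],[0,0,0,0,0,0,0.4],[0,0,0,0,0,0,0.4],[0,0,0,0,0,-4,0.4],[0,0,0,0,0,-7,0.4],[0,0,0,-4,0,-7,0.5],[0,0,0,-8,0,-7,0.5],[0,0,0,-12.2,0,-7,0.5],[0,0,0,-12.2,0,-7,0.5],[0,0,0,-12.2,0,-7,0.5]]]}}

```text
time_s: 19.4
tool_pos: [0.4232, -0.355, 0.1789]
tool_rot: [3.131, 0.244, 0.002]
ft_force: [1.0, 0.4, 0.0]
finger_gap: 0.0428
finger_force: 0.0
```

Run:
```python
from h import *
c=snap("wrist","w5.png",s=1.5); rel([.4259,-.3533,.0505]); np.savez("w5.npz",K=c[0],r=c[1],t=c[2])
```

```text
t 19.45 pos [ 0.4244 -0.3545  0.1786] shift cm [ 0.15 -0.1  12.81]
```

View pics/w5.png

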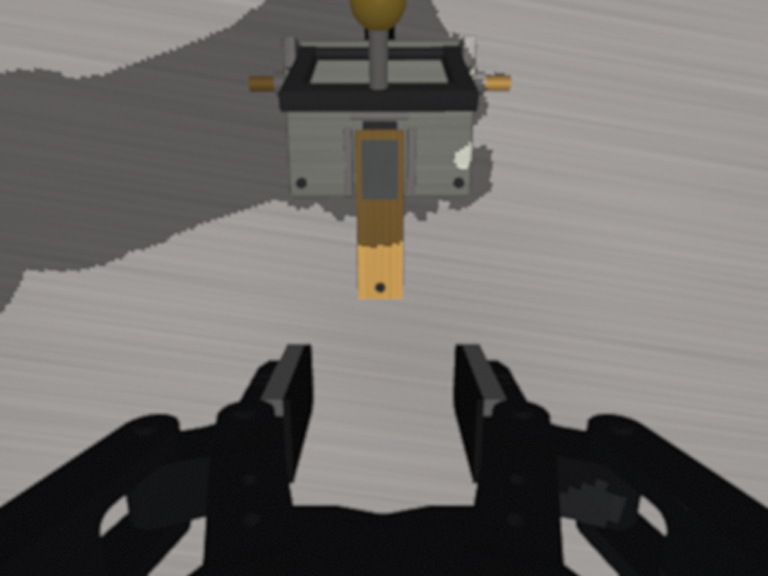

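Run:
```python
from h import *
f=np.load("w5.npz"); c=(f["K"],f["r"],f["t"])
W=lambda p:((p[0]+.5)/1.5-.5,(p[1]+.5)/1.5-.5)
e=(ray(c,*W((358,298)),.038)+ray(c,*W((403,298)),.038))/2; m=(ray(c,*W((357,130)),.038)+ray(c,*W((403,130)),.038))/2
d=m-e; L=np.linalg.norm(d); print(e,m,L,np.degrees(np.arctan2(d[1],d[0]))); g=e+d/L*.020; g[2]=.0505; print(g); rel(g)
R=cv2.Rodrigues(np.array(status.get_obs()["tool_rot"]))[0]; print(np.degrees(np.arctan2(R[1,0],R[0,0])))
```

```text
[ 0.40862246 -0.35654478  0.038     ] [ 0.49641438 -0.3426721   0.038     ] 0.0888812277104655 8.979504020730413
[ 0.42837735 -0.35342316  0.0505    ]
t 19.45 pos [ 0.4244 -0.3545  0.1786] shift cm [ 0.39 -0.05 12.81] 
9.015827449632985
```

Emit:
{"method": "jog_arm", "body": {"moves": [[[0,0,0,0.2,-0.1,4,0.5],[0,0,0,0.2,-0.1,8,0.5],[0,0,0,0.2,-0.1,11,0.5],[0,0,0,0.2,-0.1,12.6,0.5],[0,0,0,0.2,-0.1,12.6,0.45],[0,0,0,0.2,-0.1,12.6,0.45]]]}}

```text
time_s: 20.05
tool_pos: [0.4266, -0.3529, 0.0522]
tool_rot: [3.132, 0.249, 0.0]
ft_force: [0.6, -1.0, 0.1]
finger_gap: 0.0382
finger_force: 0.0
```

Emit:
{"method": "jog_arm", "body": {"moves": [[[0,0,0,0.1,0.05,0.3,0.45],[0,0,0,0.1,0.05,0.3,0.45],[0,0,0,0.1,0.05,0.3,0.15],[0,0,0,0.1,0.05,0.3,0.15],[0,0,0,0.1,0.05,0.3,0.15],[0,0,0,0.1,0.05,0.3,0.15],[0,0,0,0.1,0.05,0.3,0.15]]], "squeeze": 80}}

```text
time_s: 20.75
tool_pos: [0.4272, -0.3534, 0.0503]
tool_rot: [3.131, 0.248, 0.002]
ft_force: [-0.8, 1.1, 7.2]
finger_gap: 0.022
finger_force: 78.2
```

Emit:
{"method": "jog_arm", "body": {"moves": [[[0,0,0,-0.8,0,0,0.15],[0,0,0,-1.6,0,0,0.15],[0,0,0,-2.4,0,0,0.15],[0,0,0,-3.2,0,0,0.15],[0,0,0,-4.0,0,0,0.15],[0,0,0,-4.8,0,0,0.15],[0,0,0,-5.4,0,0,0.15],[0,0,0,-5.4,0,-1.5,0.15],[0,0,0,-5.4,0,-4,0.15],[0,0,0,-5.4,0,-7,0.15]]]}}

```text
time_s: 21.75
tool_pos: [0.3717, -0.361, 0.1188]
tool_rot: [-3.129, -0.246, 0.005]
ft_force: [0.9, -0.9, -0.8]
finger_gap: 0.0217
finger_force: 78.6
```

Emit:
{"method": "jog_arm", "body": {"moves": [[[0,0,0,0,0,-2,0.15],[0,0,0,0,0,-2,0.15]]]}}

```text
time_s: 21.95
tool_pos: [0.3732, -0.3625, 0.141]
tool_rot: [3.13, 0.247, 0.003]
ft_force: [-0.1, 0.8, -1.5]
finger_gap: 0.0215
finger_force: 78.6
```

Run:
```python
from h import *
c=snap("wrist","w6.png",s=1.0); np.savez("w6.npz",K=c[0],r=c[1],t=c[2])
c=snap("side","d6.png"); 
o=status.get_obs(); u,v=proj(c,[o["tool_pos"]])[0]; print(u,v)
a=cv2.imread("pics/w6.png"); b=cv2.imread("pics/d6.png"); u=int(u);v=int(v)
k=b[max(0,v-40):v+60,max(0,u-60):u+80]; k=cv2.resize(k,None,fx=2,fy=2,interpolation=cv2.INTER_CUBIC)
out=np.zeros((600,512,3),np.uint8); out[:384]=a; out[384:384+k.shape[0],:k.shape[1]]=k; cv2.imwrite("pics/w6b.png",out)
```

```text
253.14064143396666 307.26761058653403
```

View pics/w6b.png

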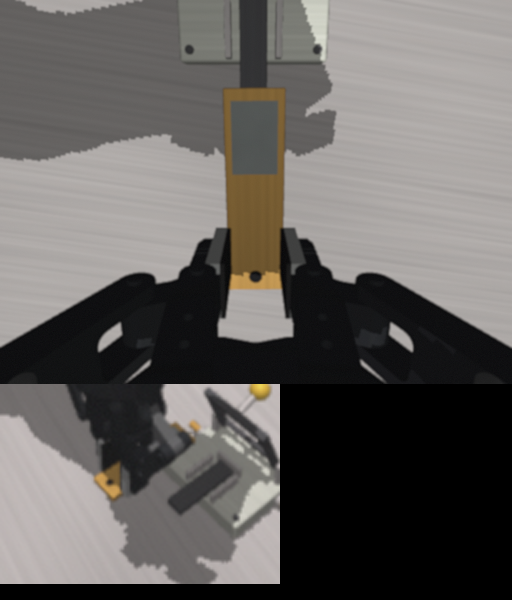

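Run:
```python
from h import *
f=np.load("w6.npz"); c=(f["K"],f["r"],f["t"]); o=status.get_obs(); R=cv2.Rodrigues(np.array(o["tool_rot"]))[0]; p=np.array(o["tool_pos"])
obj=np.array([[0,12.5,0],[0,-12.5,0],[90,12.5,0],[90,-12.5,0]],float)/1000
img=np.array([[231,288],[281,288],[223,88],[286,88]],float)
from scipy.optimize import least_squares
def P(q): 
    a,x,y,z=q; X=obj.copy(); X=np.c_[x+X[:,0]*np.cos(a),y+X[:,1],z-X[:,0]*np.sin(a)]
    return proj(c,p+X@R.T)
s=least_squares(lambda q:(P(q)-img).ravel(),[0,-.02,0,.011]); print(s.x,np.abs(s.fun).max())
s=least_squares(lambda q:(P([0,*q])-img).ravel(),[-.02,0,.011]); print("level",s.x,np.round(s.fun,1))
C=np.array([.646,.0145]);ey=np.array([-.1305,.9914]); g=C-.04*ey
print("large",g,"TCP",g-.024*ey)
```

```text
[-0.27909586 -0.02229465  0.00198614  0.03035121] 55.81445944916584
level [-0.02550842  0.00195063  0.03843301] [ 47.  -16.7 -48.5 -16.6  58.2  14.5 -56.9  14.5]
large [ 0.65122  -0.025156] TCP [ 0.654352  -0.0489496]
```

Run:
```python
from h import *
f=np.load("w6.npz"); c=(f["K"],f["r"],f["t"]); o=status.get_obs(); R=cv2.Rodrigues(np.array(o["tool_rot"]))[0]; p=np.array(o["tool_pos"])
obj=np.array([[0,-12.5,0],[0,12.5,0],[90,-12.5,0],[90,12.5,0]],float)/1000
img=np.array([[231,288],[281,288],[223,88],[286,88]],float)
from scipy.optimize import least_squares
def P(q): 
    a,x,y,z=q; X=obj.copy(); X=np.c_[x+X[:,0]*np.cos(a),y+X[:,1],z-X[:,0]*np.sin(a)]
    return proj(c,p+X@R.T)
s=least_squares(lambda q:(P(q)-img).ravel(),[0,-.02,0,.011]); print(s.x,np.abs(s.fun).max())
s=least_squares(lambda q:(P([0,*q])-img).ravel(),[-.02,0,.011]); print("level",s.x,np.round(s.fun,1))
```

```text
[ 0.01305997 -0.01956578  0.00187595  0.01239357] 2.303404036256552
level [-0.01953428  0.00187858  0.01230596] [-2.3 -0.1  0.9 -0.2  0.9  0.2  0.4  0.1]
```

Emit:
{"method": "jog_arm", "body": {"moves": [[[0,0,0,0,-1,-4,0.15],[0,0,-0.14,1,-4,-6,0.15],[0,0,-0.28,4,-7,-6,0.15],[0,0,-0.42,7.5,-10,-6,0.15],[0,0,-0.56,11,-13,-6,0.15],[0,0,-0.7,14.5,-15.5,-6,0.15],[0,0,-0.84,18,-18,-6,0.15],[0,0,-0.98,21.5,-20.5,-6,0.15],[0,0,-1.12,25,-23,-6,0.15],[0,0,-1.26,28,-25,-6,0.15]]]}}

```text
time_s: 23.05
tool_pos: [0.6111, -0.0683, 0.1971]
tool_rot: [-2.375, -2.052, 0.002]
ft_force: [0.4, 0.7, -1.2]
finger_gap: 0.0215
finger_force: 79.0
```

Emit:
{"method": "jog_arm", "body": {"moves": [[[0,0,0,0,0,0,0.15]]]}}

```text
time_s: 23.15
tool_pos: [0.6129, -0.0652, 0.1967]
tool_rot: [-2.37, -2.056, -0.002]
ft_force: [-0.5, 0.1, -1.0]
finger_gap: 0.0217
finger_force: 79.0
```

```bash
cat >> h.py <<'E'
def Rz(az):
    a=np.radians(az); return np.array([[np.cos(a),np.sin(a),0],[np.sin(a),-np.cos(a),0],[0,0,-1]])
E
python3 - <<'E'
from h import *
rel([.6545,-.0505,.0223],Rz(97.5))
E
```

```text
t 23.15 pos [ 0.6129 -0.0652  0.1967] shift cm [ 1.98  3.94 17.44] [-0.001 -0.004 -0.273]
```

Emit:
{"method": "jog_arm", "body": {"moves": [[[0,0,-0.14,2,3.9,0,0.15],[0,0,-0.27,2,3.9,0,0.15],[0,0,-0.27,2,3.9,4,0.15],[0,0,-0.27,2,3.9,8,0.15],[0,0,-0.27,2,3.9,12,0.15],[0,0,-0.27,2,3.9,14,0.15],[0,0,-0.27,2,3.9,14,0.15]]]}}

```text
time_s: 23.85
tool_pos: [0.6486, -0.0573, 0.0542]
tool_rot: [-2.084, -2.341, 0.009]
ft_force: [-0.6, -0.1, -0.7]
finger_gap: 0.022
finger_force: 79.2
```

Run:
```python
from h import *
rel([.6545,-.0505,.0223],Rz(97.5)); snap("wrist","w7.png",s=1.3)
```

```text
t 23.85 pos [ 0.6486 -0.0573  0.0542] shift cm [0.6  0.7  3.19] [-0.009 -0.002 -0.015]
```

View pics/w7.png

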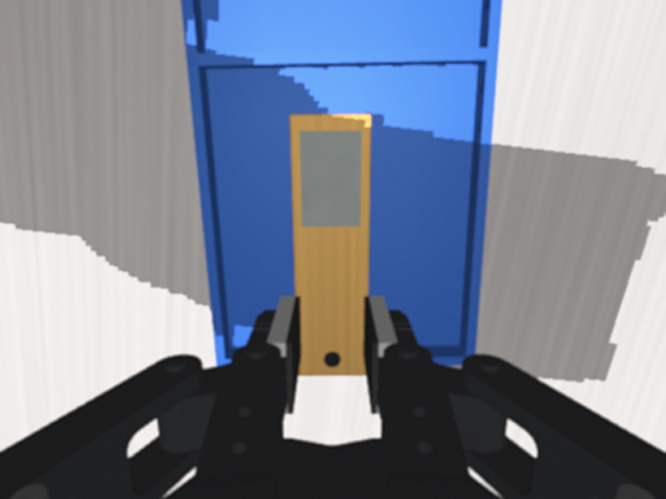

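Emit:
{"method": "jog_arm", "body": {"moves": [[[0,0,-0.015,0.6,0.6,0,0.15],[0,0,-0.015,0.6,0.6,1,0.15],[0,0,-0.015,0.6,0.6,2,0.15],[0,0,-0.015,0.6,0.6,2.7,0.15],[0,0,-0.015,0.6,0.6,2.9,0.15],[0,0,-0.015,0.6,0.6,2.9,0.15]]]}}

```text
time_s: 24.5
tool_pos: [0.6571, -0.0505, 0.0297]
tool_rot: [-2.07, -2.363, 0.001]
ft_force: [-0.9, 0.1, -0.3]
finger_gap: 0.0219
finger_force: 79.2
```

Emit:
{"method": "jog_arm", "body": {"moves": [[[0,0,0,0,0,0.3,0.15],[0,0,0,0,0,0.45,0.15],[0,0,0,0,0,0.55,0.15],[0,0,0,0,0,0.6,0.15],[0,0,0,0,0,0.6,0.15]]]}}

```text
time_s: 25.0
tool_pos: [0.6575, -0.0504, 0.0243]
tool_rot: [2.07, 2.363, -0.0]
ft_force: [0.1, -0.4, -1.6]
finger_gap: 0.0216
finger_force: 79.2
```

Emit:
{"method": "jog_arm", "body": {"moves": [[[0,0,0,0,0,0.1,0.15],[0,0,0,0,0,0.15,0.15],[0,0,0,0,0,0.2,0.15],[0,0,0,0,0,0.2,0.15]]]}}

```text
time_s: 25.4
tool_pos: [0.6575, -0.0503, 0.0225]
tool_rot: [2.07, 2.363, 0.0]
ft_force: [-1.9, 0.2, 3.1]
finger_gap: 0.0217
finger_force: 79.6
```

Touching the floor; nudge, release slightly and retreat.

Emit:
{"method": "jog_arm", "body": {"moves": [[[0,0,0,0,0,0.05,0.15],[0,0,0,0,0,0.05,0.45],[0,0,0,0,0,0.05,0.45],[0,0,0,0,0,0.05,0.45],[0,0,0,0,0,-2,0.45],[0,0,0,0,0,-6,0.45],[0,0,0,0,0,-11,0.45],[0,0,0,0,0,-16,0.45],[0,0,0,0,0,-20,0.45],[0,0,0,0,0,-20,0.45]]]}}

```text
time_s: 26.4
tool_pos: [0.6604, -0.0506, 0.2288]
tool_rot: [2.065, 2.357, 0.01]
ft_force: [0.3, 0.3, -0.7]
finger_gap: 0.038
finger_force: 0.0
```

Run:
```python
from h import *
snap("scene","f.png"); snap("wrist","fw.png"); 
a=cv2.imread("pics/f.png")[90:310,120:450]; b=cv2.imread("pics/fw.png")
a=cv2.resize(a,None,fx=2,fy=2,interpolation=cv2.INTER_CUBIC)  # 660x440
b=cv2.resize(b[:300],(256,150))
out=np.zeros((600,660,3),np.uint8); out[:440]=a; out[440:590,:256]=b; cv2.imwrite("pics/fin.png",out)
```

```text
(no output)
```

View pics/fin.png

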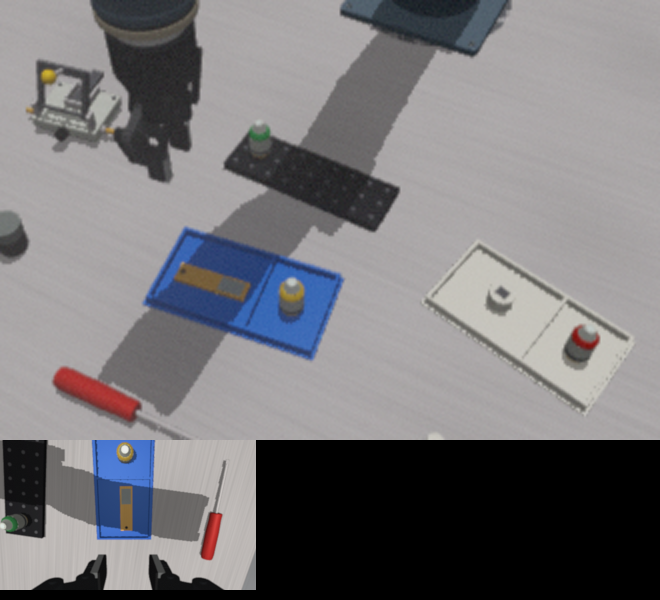

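The final picture shows both kits complete: red objective (585,340) and mount (500,292) in the white tray, yellow objective (291,292) and coupon (212,282) flat in the blue one. The green objective is still in place and the bar is up.

```bash
python3 -c "
from station import job_done
print(job_done())"
```

```text
the job is handed in; nothing more can be done
None
```

Job handed in at about 26 s: both trays hold their objective and specimen as asked, the clamp bar was swung well up before the coupon was drawn, and the green-ringed objective was left where it stood.

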